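# Index the banding wheel three clicks and hold it for painting

### The job

Get the banding wheel ready for painting the next stripe on the cup: first swing the hand rest out by its blue knob until it snaps home in its end stop, then pull the red-knobbed ratchet lever exactly three clicks on from its rest, not running on to a fourth, so that the wheel turns the cup a quarter turn. The lever is sprung and flies back if let go, so finish while still holding it in the third click with the gripper fingers. Keep the cup standing centred on the wheel, and leave the jars, bowl, brushes and tile around it where they are.

Things in the scene. Friction and masses are not known exactly. Their poses are not given: they have to be found in the camera images.
- base_center (a point): on the wheel axis, 12 mm above the table, on top of the base: a grey plate 180 x 230 x 12 mm (x, y of this frame) fixed to the table. z up; lever on the +y side, hand rest on the -y side, both knobs move towards -x (towards the robot). Seven brass pins on the plate, 98 mm from the axis, 10 degrees apart: the lever's bar lies over the first at rest, over the fourth at click three
- lever_knob (a point): centre of the lever's upright red grip, a round post 16 mm across from 32 to 90 mm above the table (this point at 70 mm), 130 mm from the wheel axis, rigid on the end of a flat steel bar (14 mm wide, top 32 mm above the table) that turns about the wheel axis below the wheel. It can be pinched from above and led along its arc
- index_lever (a joint): lever angle about the wheel axis, rad: 0 at rest, growing counter-clockwise from above (knob towards -x of base_center). Clicks at 0.1745, 0.349, 0.524 and so on (10 degrees, 23 mm at the knob) to the stop at 1.047. A spring pulls the knob back, 2.7 N at rest, 5 N at click three; the ratchet's ripple of 2 N makes the pull rise, then fall before each click. Let go, it springs back to 0
- rest_knob (a point): centre of the upright blue grip of the hand rest, a round post 16 mm across from 49 to 100 mm above the table (this point at 80 mm), rigid on the end of a flat arm with a cork pad (top 54 mm above the table). The arm turns on an upright pivot at x 30, y -90 mm in the base_center frame; the knob is 80 mm from the pivot
- swing_rest (a joint): angle of the hand rest about its pivot, rad, growing clockwise from above (knob towards -x of base_center). It starts folded at 0.05 to 0.25; 0.8 is the end stop, seated. Up to about 0.6 it resists with up to 3.5 N at the knob, and may creep back if let go; from about 0.74 on it snaps into the end detent by itself and stays there
- wheel_top (a point): centre of the upper face of the wheel, an aluminium disc 130 mm across and 11 mm thick, top 52 mm above the table, with twelve marks round its edge (one red); it is geared to the lever and turns counter-clockwise 30 degrees for each click. z up
- cup_center (a point): centre of the pale green pinch cup that stands loose in the middle of the wheel: 66 mm across, 57 mm tall, this point 28 mm above its foot. z up
- red_jar: jar of underglaze with a red lid, 48 mm across, 68 mm tall, a loose bystander; origin at the middle of its underside
- blue_jar: jar of underglaze with a blue lid, 48 mm across, 68 mm tall, a loose bystander; origin at the middle of its underside
- yellow_jar: jar of underglaze with a yellow lid, 48 mm across, 68 mm tall, a loose bystander; origin at the middle of its underside
- water_bowl: small pale bowl of 135 mm across and 62 mm tall, a loose bystander; origin at the middle of its underside
- brush_jar: dark blue jar full of brushes, 134 x 177 mm over the brushes, 196 mm tall, a loose bystander; origin at its underside
- tile: test tile with a blue glaze, 66 x 36 x 7 mm, lying flat, a loose bystander; origin at the middle of its underside

How it is judged:
On the way, in this order (a step that is already met when the one before it is completed fails the run):
1. the hand rest is swung out and seated in its end detent, with the lever still at rest (value of joint swing_rest above 0.75 rad and value of joint index_lever below 0.09 rad), for 0.2 s.
2. the lever stands in its third click, held by the fingers (value of joint index_lever between 0.46 and 0.588 rad and contact force between the fingers and index_lever above 1 N), for 0.4 s.
At the end, for the whole second after the job is handed in: The gripper fingers hold the lever (more than 1 N) still in its third click (0.46 to 0.588 rad), the hand rest stays seated (over 0.75 rad), and the cup stands upright on the wheel within 15 mm of its centre (all of step 2 and velocity of joint index_lever between -0.1 and 0.1 rad/s and value of joint swing_rest above 0.75 rad and horizontal distance between cup_center and wheel_top below 0.015 m and angle between cup_center's own z axis and vertical below 0.15 rad and height (world z) of cup_center between 0.074 and 0.088 m); the arm keeps its last pose, push and grip.
It fails at once if the lever runs on towards a fourth click (over 0.64 rad) (value of joint index_lever above 0.64 rad).
It fails at once if the cup is knocked off centre by more than 20 mm or tipped (horizontal distance between cup_center and wheel_top above 0.02 m or angle between cup_center's own z axis and vertical above 0.35 rad).
It fails at once if a bystander is shifted by more than 20 mm (distance of any of red_jar, blue_jar, yellow_jar, water_bowl, brush_jar, tile from where it was at the start of the episode above 0.02 m).
It also fails if it takes over 53 s, if anything falls off the work surface, if the arm or the gripper's body presses on something with over 40 N, if the wrist force passes 120 N, or if a joint passes its speed limit or range.

### The arm

A 6-joint arm with a two-finger parallel gripper is mounted at the origin on the work surface; the furniture and walls round the work are solid. World frame = base frame: x ahead of the robot, y to its left, z up, the work surface at z = 0. Lengths are in m, angles in rad, forces in N, time in s.
With the tool pointing down it reaches from about 0.35 to 0.775 m from the base axis. Payload 7.3 kg.
Tool frame: the origin (TCP) lies between the finger pads; the fingertips stand 8 mm ahead of it and the grasp point (between the pads) lies 11 mm behind it (robot.nose_length is the distance from the TCP to the fingertips, in m); z points along the fingers, y is the line along which they close (so a half turn about z gives the same grasp; the last joint's range is limited). The gripper opens to 92 mm and grips with 3 to 60 N. Pads are 19 mm wide; open, the fingers measure 130 mm over their backs; the gripper's body (75 mm by 190 mm) begins 47 mm behind the grasp point.
Start: joints at [-1.463, 0.342, 1.524, -0, 1.275, -0.146], TCP at [0.132, -0.508, 0.2] pointing down, gripper open.
Joint ranges: [-2.53, 2.53], [-0.77, 2.02], [0.04, 2.7], [-1, 4.14], [0.28, 2.66], [-3.11, 3.11]. Speed limits (rad/s): [2.57, 2.57, 3.14, 3.14, 3.14, 3.14].

### API

Orientations are given as [roll, pitch, yaw] about the fixed x, y, z axes, in that order (R = Rz(yaw) Ry(pitch) Rx(roll)).
In Python, from cell import robot gives the robot as it stands. The module is installed in compiled form; this text tells all that it offers.
- The arm moves only by the shell command python3 -m jog 'ROWS' [FORCE]. ROWS is JSON, a list that holds one entry, the list of rows, each a list of 5 numbers: the gripper's target within -1 to 1 (fully open at 1, half-way at 0, shut at -1), then the shift along the tool's x, y, z in m, then the turn about the tool's z in rad. A call has 1 to 5 rows; each row is the pose to reach, as a shift and turn from the pose commanded when the call began, along the tool's axes at that moment; what a row does not reach only later rows make up. A row lasts 1/12 s, in which the tool goes at most 41.7 mm and 7.16 degrees, less where a joint would pass 70% of its speed; a pose out of reach is approached as far as the arm can. A call with a gripper value outside its range is refused whole. The fingers move at their own pace and stop on an object; FORCE is the grip in N (left out, the last holds). Time passes only in rows, so rows that repeat a pose let the fingers close. It gives the time, the measured TCP pose, the force, the opening and the grip force at its end, in the units of the state.
- robot.observe(): the state, without advancing time (a new reading comes with each control period).
- robot.read_camera(name): name is "side" or "top" or "wrist"; returns the picture (480x640x3 uint8, red, green, blue); there is no depth.
- robot.camera_model(name): a dict with "camera_matrix" (3x3 intrinsics, pixels), "position" and "attitude" of the camera in the world; the wrist camera has in their place "mount" (4x4, takes a point from camera to tool coordinates, whose origin is the TCP and whose axes are the flange's). Camera axes: x right, y down, z forward; pixel columns grow to the right and rows downward; lengths in m; the calibration is good to about 2 mm. A picture is of the moment at which its call begins: read the wrist's pose just before it. camera_model takes no time and is no camera call.
- robot.hand_in(): hands the job in; it is judged then, once.
The state is a dict: "time": time; "qpos": joint angles; "qvel": joint speeds; "joint_efforts": joint torques, N m; "tool_pos": TCP position; "tool_rot": TCP orientation; "contact_force": force on the tool from outside, world axes, zero at the start; "torque": the same for the moment, N m; "opening": finger opening in m; "grip_force": force on a finger pad.
Only numpy, scipy, OpenCV 4.12 (cv2) and the standard library are available. Lean on these libraries where they do the work, as an engineer would, in place of code of your own. Each camera call takes 0.05 s, during which the arm holds its last target. There are 200 camera calls.

## Working session

There is one attempt and no reset: what is moved stays moved. The work goes in short steps, Python scripts to look and compute and a shell command to move; the robot and the scene stay as the last step left them, time stands still between calls to the robot, and variables do not carry over. Pictures are saved under pics/ and viewed, at most 13 in all, crops included, and the job is handed in when it is done.

```bash
mkdir -p pics
python3 - <<'E'
from cell import robot
import cv2,numpy as np
o=robot.observe();print({k:np.round(v,3).tolist() for k,v in o.items()}, robot.nose_length)
for n in("side","top"):
    im=robot.read_camera(n);cv2.imwrite(f"pics/{n}0.png",im[:,:,::-1])
    m=robot.camera_model(n);print(n,m)
print(robot.camera_model("wrist"))
E
```

```text
{'time': 0.0, 'qpos': [-1.463, 0.343, 1.525, -0.0, 1.275, -0.146], 'qvel': [-0.001, 0.001, -0.0, -0.001, -0.002, -0.001], 'joint_efforts': [0.003, -43.124, -24.422, 0.072, 0.056, -0.0], 'tool_pos': [0.132, -0.508, 0.199], 'tool_rot': [-3.14, -0.0, 0.254], 'contact_force': [0.194, -0.288, 0.061], 'torque': [-0.008, -0.024, 0.038], 'grip_force': 0.0, 'opening': 0.092} 0.008
side {'camera_matrix': array([[527.80928674,   0.        , 323.64442248],
       [  0.        , 527.80928674, 236.54530202],
       [  0.        ,   0.        ,   1.        ]]), 'position': array([ 0.07384912, -1.17644843,  0.83298738]), 'attitude': array([-2.13859501,  0.01025162, -0.28094212])}
top {'camera_matrix': array([[461.36948654,   0.        , 325.27542081],
       [  0.        , 461.36948654, 242.98844173],
       [  0.        ,   0.        ,   1.        ]]), 'position': array([ 0.21210466, -0.05005685,  1.28350109]), 'attitude': array([-2.99130216,  0.00478693, -1.56755234])}
{'camera_matrix': array([[347.08784718,   0.        , 317.72813657],
       [  0.        , 347.08784718, 238.99198545],
       [  0.        ,   0.        ,   1.        ]]), 'mount': array([[ 4.65951452e-04, -9.69946758e-01, -2.43316810e-01,
         6.46115365e-02],
       [ 9.99999885e-01,  4.24632999e-04,  2.22261659e-04,
        -1.37995876e-04],
       [-1.12261629e-04, -2.43316886e-01,  9.69946844e-01,
        -1.85244308e-01],
       [ 0.00000000e+00,  0.00000000e+00,  0.00000000e+00,
         1.00000000e+00]])}
```

View pics/side0.png

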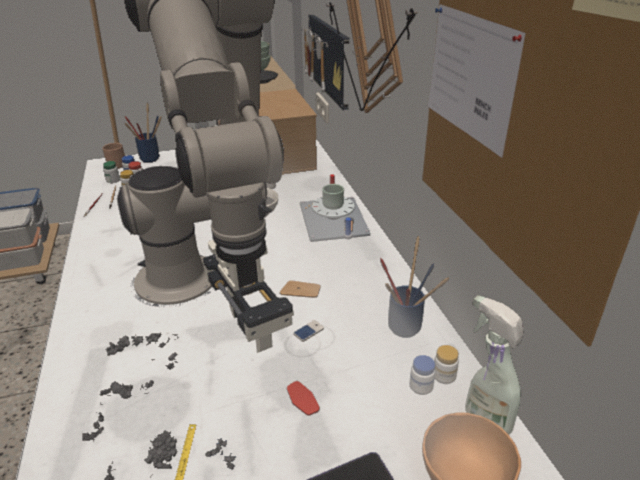

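View pics/top0.png

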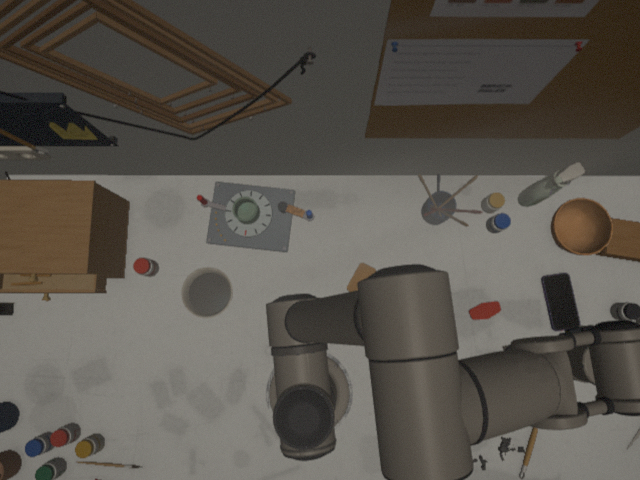

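Side view: red knob ~(332,178), blue knob ~(348,222), cup (333,197). Top view: red knob ~(201,198), blue ~(308,214), cup (246,210), grey plate spans columns 207–295, rows 182–252. The bowl is at (207,292).

```bash
cat > h.py <<'E'
import cv2,numpy as np
from scipy.spatial.transform import Rotation as R
from cell import robot
def pose(n,o=None):
    m=robot.camera_model(n)
    if n!="wrist": return m["camera_matrix"],R.from_euler("xyz",m["attitude"]).as_matrix(),np.array(m["position"])
    M=m["mount"];T=R.from_euler("xyz",o["tool_rot"]).as_matrix()
    return m["camera_matrix"],T@M[:3,:3],T@M[:3,3]+o["tool_pos"]
def ray(P,uv):
    K,A,p=P;d=A@np.linalg.solve(K,[uv[0],uv[1],1.]);return p,d/np.linalg.norm(d)
def plane(P,uv,z):
    p,d=ray(P,uv);return p+d*(z-p[2])/d[2]
def meet(a,b):
    (p,d),(q,e)=a,b;s=np.linalg.lstsq(np.c_[d,-e],q-p,rcond=None)[0]
    x,y=p+s[0]*d,q+s[1]*e;return (x+y)/2,np.linalg.norm(x-y)
def mask(im,col):
    h=cv2.cvtColor(im,cv2.COLOR_RGB2HSV);H,S,V=[h[...,i].astype(int) for i in range(3)]
    return {"red":((H<8)|(H>172))&(S>130)&(V>60),"blue":(H>100)&(H<130)&(S>90)&(V>50),
     "cup":(H>45)&(H<90)&(S>25)&(V>60)}[col].astype(np.uint8)
def blobs(im,col,roi,amin=8):
    x0,y0,x1,y1=roi;n,l,s,c=cv2.connectedComponentsWithStats(mask(im[y0:y1,x0:x1],col))
    return [(s[i,:4]+[x0,y0,0,0],int(s[i,4]),c[i]+[x0,y0]) for i in range(1,n) if s[i,4]>=amin]
E
python3 - <<'E'
from h import *
S=cv2.imread("pics/side0.png")[:,:,::-1];T=cv2.imread("pics/top0.png")[:,:,::-1]
for c,rs,rt in(("red",(322,168,345,192),(185,185,220,215)),("blue",(338,212,362,242),(290,200,325,225)),("cup",(318,183,350,212),(225,190,270,230))):
    bs=max(blobs(S,c,rs),key=lambda b:b[1]);bt=max(blobs(T,c,rt),key=lambda b:b[1])
    print(c,[ (b[0].tolist(),b[1],b[2].round(1)) for b in(bs,bt)])
    top=(bs[2][0],bs[0][1]);p=meet(ray(pose("side"),bs[2]),ray(pose("top"),bt[2]));print(p)
    print(" top plane",plane(pose("top"),bt[2],.08))
# plate corners
h=cv2.cvtColor(T,cv2.COLOR_RGB2GRAY)
m=((T[175:260,195:305].max(2)<150)).astype(np.uint8)
m=cv2.morphologyEx(m,cv2.MORPH_OPEN,np.ones((9,9)))
cs,_=cv2.findContours(m,0,2);c=max(cs,key=cv2.contourArea)+[195,175]
b=cv2.boxPoints(cv2.minAreaRect(c));q=np.array([plane(pose("top"),u,.012) for u in b]);print(b,q.round(3),q.mean(0))
E
python3 -m jog '[[[1,0,0,0,0]]]' | head -c 600
```

```text
red [([331, 175, 3, 8], 21, array([332. , 178.1])), ([197, 196, 6, 5], 21, array([199.5, 197.7]))]
(array([0.51779408, 0.2950067 , 0.07597384]), np.float64(0.0009792415054259173))
 top plane [0.51628183 0.29392474 0.08      ]
blue [([346, 218, 5, 4], 16, array([347.9, 219.2])), ([307, 211, 4, 5], 17, array([308.5, 212.6]))]
(array([4.73524582e-01, 2.78529455e-04, 9.64744230e-02]), np.float64(0.00223813498814748))
 top plane [0.47601479 0.00119468 0.08      ]
time: 0.18
tool_pos: [0.1318, -0.5079, 0.1997]
tool_rot: [-3.141, -0.0, 0.254]
contact_force: [-0.5, 0.9, -0.0]
opening: 0.0917
grip_force: 0.0Traceback (most recent call last):
  File "<stdin>", line 4, in <module>
ValueError: max() iterable argument is empty
```

Run:
```python
import cv2
T=cv2.imread("pics/top0.png");cv2.imwrite("pics/c1.png",cv2.resize(T[165:330,120:330],None,fx=3.6,fy=3.6,interpolation=2))
```

```text
(no output)
```

View pics/c1.png

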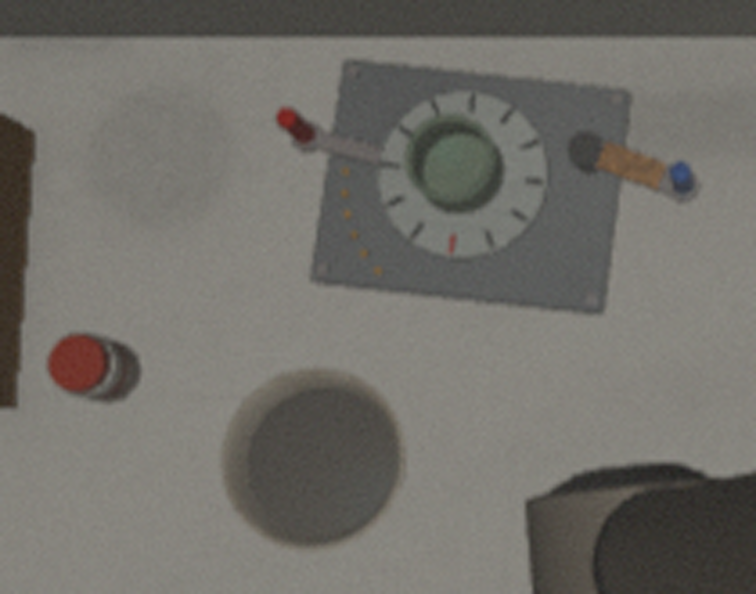

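Crop: red knob top at (288,118), blue knob (683,175), plate corners (345,60),(631,92),(603,313),(312,282); the lever and rest arms, the pins and the red wheel mark are visible. The bowl and red jar are on the robot's side.

Run:
```python
from h import *
P=pose("top")
f=lambda u:np.array(u)/3.6+[120,165]
q=np.array([plane(P,f(u),.012) for u in[(345,60),(631,92),(603,313),(312,282)]]);print(q.round(3))
c=q.mean(0);ey=(q[0]+q[3]-q[1]-q[2]);ey/=np.linalg.norm(ey);yaw=np.arctan2(-ey[0],ey[1]);print("c",c,"yaw",yaw)
print("sizes",np.linalg.norm(q[0]-q[1]),np.linalg.norm(q[1]-q[2]))
ex=np.array([np.cos(yaw),np.sin(yaw)]);e2=np.array([-ex[1],ex[0]])
pv=c[:2]+.03*ex-.09*e2
rk=plane(P,f((684,172)),.10)[:2];lk=plane(P,f((287,117)),.09)[:2]
w=plane(P,f((463,173)),.052);print("wheel",w)
print("rk",rk,"pv",pv,np.linalg.norm(rk-pv));print("lk",lk,np.linalg.norm(lk-c[:2]))
print("lever ang in base",np.degrees(np.arctan2(*(lk-c[:2])[::-1])-yaw),"rest",np.degrees(np.arctan2(*(rk-pv)[::-1])-yaw))
for n,u,z in(("bowl",(313,458),.06),("redjar",(78,363),.068),("cabinet corner",(33,130),.1)):print(n,plane(P,f(u),z))
```

```text
[[0.58  0.269 0.012]
 [0.555 0.042 0.012]
 [0.379 0.062 0.012]
 [0.403 0.288 0.012]]
c [0.47933996 0.16510117 0.012     ] yaw -0.10836732241232377
sizes 0.228110801558102 0.17674938943261792
wheel [0.48065733 0.16590661 0.052     ]
rk [ 0.47128756 -0.00351502] pv [0.49943    0.07238445] 0.08094890848712788
lk [0.51434052 0.29056396] 0.13025340938748428
lever ang in base 80.6213953031289 rest -104.13507657274769
bowl [0.26498238 0.26869368 0.06      ]
redjar [0.33370202 0.44270062 0.068     ]
cabinet corner [0.50165735 0.47352381 0.1       ]
```

Base found: centre (0.480, 0.166), yaw −0.108; pivot to blue knob 81 mm and axis to red knob 130 mm agree with the text. Moving over the blue knob.

```bash
python3 -m jog '[[[1,0.03,-0.027,-0.02,0],[1,0.06,-0.053,-0.04,0],[1,0.09,-0.08,-0.05,0],[1,0.12,-0.107,-0.06,0],[1,0.15,-0.133,-0.06,0]]]' && python3 -m jog '[[[1,0.03,-0.027,0,0],[1,0.06,-0.053,0,0],[1,0.09,-0.08,0,0],[1,0.12,-0.107,0,0],[1,0.15,-0.133,0,0]]]' && python3 -m jog '[[[0.2,0.03,-0.027,0,-0.1],[0.2,0.06,-0.053,0,-0.2],[0.2,0.09,-0.08,0,-0.3],[0.2,0.12,-0.107,0,-0.4],[0.2,0.15,-0.13,0,-0.5]]]' && python3 -m jog '[[[0,0,0,0,-0.1],[0,0,0,0,-0.1]]]'
python3 - <<'E'
from h import *
o=robot.observe();print(o["tool_pos"],o["tool_rot"]);im=robot.read_camera("wrist");cv2.imwrite("pics/w1.png",im[:,:,::-1])
P=pose("wrist",o)
for b in blobs(im,"blue",(0,0,640,480),100):print(b,plane(P,b[2],.1))
E
```

```text
time: 0.6
tool_pos: [0.2423, -0.344, 0.2616]
tool_rot: [3.139, -0.001, 0.253]
contact_force: [1.0, -1.2, 0.6]
opening: 0.0919
grip_force: 0.0
time: 1.02
tool_pos: [0.3538, -0.1765, 0.2601]
tool_rot: [3.141, -0.0, 0.254]
contact_force: [1.5, -0.9, 0.7]
opening: 0.0914
grip_force: 0.0
time: 1.43
tool_pos: [0.4663, -0.0125, 0.26]
tool_rot: [-3.142, 0.0, 0.76]
contact_force: [1.1, -0.9, 0.1]
opening: 0.063
grip_force: 0.0
time: 1.6
tool_pos: [0.4663, -0.0132, 0.2594]
tool_rot: [-3.141, 0.001, 0.861]
contact_force: [-0.4, -0.7, -0.2]
opening: 0.0497
grip_force: 0.0
[ 0.46630583 -0.01318571  0.25941209] [-3.14066116e+00  6.89952660e-04  8.61346795e-01]
(array([307, 192,  14,  19]), 201, array([313.86069652, 201.1840796 ])) [0.47416246 0.00246555 0.1       ]
```

View pics/w1.png

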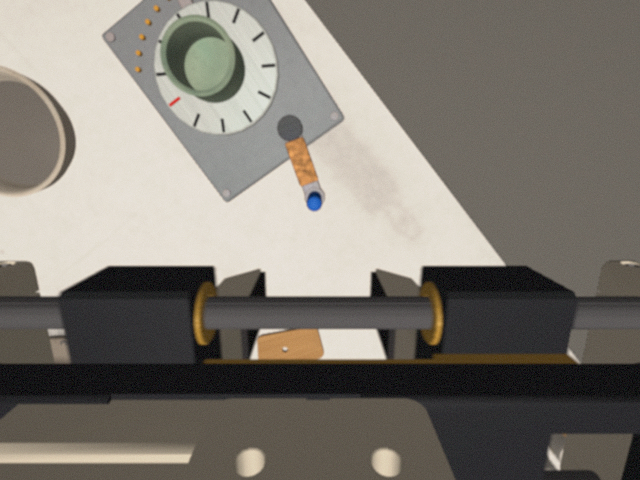

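Wrist view: the blue knob's top is at about (314,204), which puts it at (0.4715, −0.001), agreeing with the top view. Descending and pinching.

```bash
python3 -m jog '[[[0,0.0126,-0.004,0.03,0],[0,0.0126,-0.004,0.06,0],[0,0.0126,-0.004,0.09,0],[0,0.0126,-0.004,0.12,0],[0,0.0126,-0.004,0.145,0]]]' && python3 -m jog '[[[0,0,0,0.018,0],[0,0,0,0.036,0],[0,0,0,0.036,0],[-1,0,0,0.036,0],[-1,0,0,0.036,0]]]' 10 && python3 -m jog '[[[-1,0,0,0,0],[-1,0,0,0,0],[-1,0,0,0,0],[-1,0,0,0,0]]]' 10
```

```text
time: 2.07
tool_pos: [0.4699, -0.004, 0.1133]
tool_rot: [-3.141, 0.001, 0.848]
contact_force: [-0.1, -0.1, 0.5]
opening: 0.0459
grip_force: 0.0
time: 2.48
tool_pos: [0.4717, -0.0037, 0.08]
tool_rot: [3.14, -0.001, 0.851]
contact_force: [0.2, -0.6, 0.5]
opening: 0.0365
grip_force: 0.0
time: 2.82
tool_pos: [0.4714, -0.0029, 0.0795]
tool_rot: [3.141, -0.0, 0.854]
contact_force: [0.8, 0.2, -0.6]
opening: 0.0102
grip_force: 0.0
```

Run:
```python
from h import *
o=robot.observe();print(o["tool_pos"],o["opening"],o["grip_force"]);im=robot.read_camera("wrist");cv2.imwrite("pics/w2.png",im[:,:,::-1])
t=robot.read_camera("top");cv2.imwrite("pics/t2.png",cv2.resize(t[160:330,180:400,::-1],None,fx=3.4,fy=3.4))
for b in blobs(im,"blue",(0,0,640,480),30):print(b)
```

```text
[ 0.47142931 -0.00289304  0.07953564] 0.010165793119997471 0.0
(array([302, 241,  29,  49]), 1085, array([315.50322581, 265.4562212 ]))
```

View pics/w2.png

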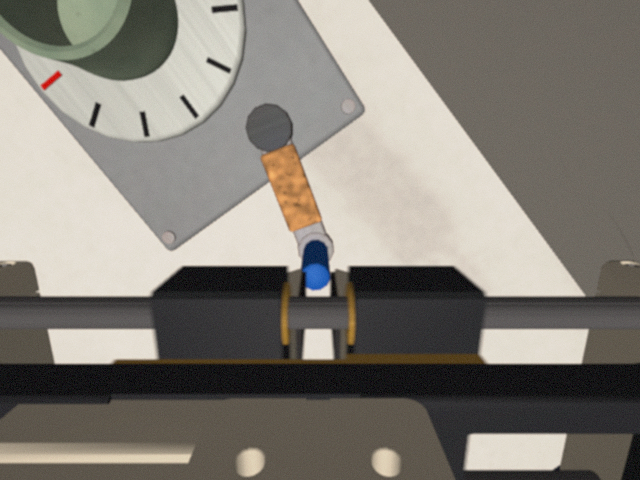

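The knob top is at (316,276), just ahead (tool +x) of the nearly closed pads: the fingers missed it.

Run:
```python
from h import *
o=robot.observe();P=pose("wrist",o);T=R.from_euler("xyz",o["tool_rot"]).as_matrix()
for z in(.085,.09,.1):
    p=plane(P,(316,276),z);print(z,p,T.T@(p-o["tool_pos"]))
# triangulate with first wrist view
o1=dict(tool_pos=np.array([.4663,-.0132,.2594]),tool_rot=[-3.1407,.0007,.8613])
print(meet(ray(P,(316,276)),ray(pose("wrist",o1),(314,204))))
# knob foot ring
print(plane(P,(316,246),.052))
```

```text
0.085 [ 0.46951273 -0.00284439  0.085     ] [-0.00116985 -0.00132012 -0.00573433]
0.09 [ 0.47073374 -0.00147158  0.09      ] [ 0.00066832 -0.00129915 -0.01073394]
0.1 [0.47317578 0.00127403 0.1       ] [ 0.00434467 -0.00125722 -0.02073317]
(array([ 4.71778699e-01, -3.66311558e-04,  9.41322447e-02]), np.float64(9.256664626876284e-05))
[0.47471622 0.00328555 0.052     ]
```

```bash
python3 -m jog '[[[0,0,0,0,0],[0,0,0,0,0],[0,0,0,0,0],[0,0.007,-0.001,0.004,0],[0,0.007,-0.001,0.004,0]]]' 10 && python3 -m jog '[[[-1,0,0,0,0],[-1,0,0,0,0],[-1,0,0,0,0],[-1,0,0,0,0],[-1,0,0,0,0]]]' 10 && python3 -m jog '[[[-1,0,0,0,0],[-1,0,0,0,0]]]' 10
python3 - <<'E'
from h import *
im=robot.read_camera("wrist");cv2.imwrite("pics/w3.png",im[200:400,200:440,::-1])
E
```

```text
time: 3.33
tool_pos: [0.4753, 0.0038, 0.0744]
tool_rot: [-3.141, -0.0, 0.854]
contact_force: [-0.3, -1.1, -0.5]
opening: 0.0315
grip_force: 0.0
time: 3.75
tool_pos: [0.475, 0.003, 0.075]
tool_rot: [3.141, 0.0, 0.854]
contact_force: [0.1, 0.1, 0.1]
opening: 0.0075
grip_force: 0.0
time: 3.92
tool_pos: [0.475, 0.003, 0.075]
tool_rot: [3.141, 0.0, 0.854]
contact_force: [0.1, -0.6, -0.3]
opening: 0.0003
grip_force: 0.0
```

View pics/w3.png

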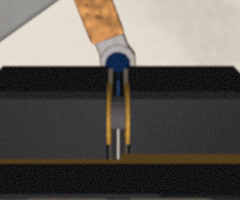

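Run:
```python
from h import *
m=robot.camera_model("wrist");M=np.linalg.inv(m["mount"]);K=m["camera_matrix"]
for p in[(0,0,.008),(0,0,-.011),(.0095,0,.008),(.0095,0,-.011),(.0095,0,-.03)]:
    c=K@(M@[*p,1])[:3];print(p,c[:2]/c[2])
o=robot.observe();P=pose("wrist",o);T=R.from_euler("xyz",o["tool_rot"]).as_matrix()
im=robot.read_camera("wrist")
for b in blobs(im,"blue",(200,200,440,400),30):
    print(b)
    for z in(.05,.1):print(T.T@(plane(P,b[2],z)-o["tool_pos"]))
g=im[225:345,250:390,::-1];cv2.imwrite("pics/w4.png",cv2.resize(g,None,fx=5,fy=5))
t=robot.read_camera("top");cv2.imwrite("pics/t4.png",cv2.resize(t[170:290,190:350,::-1],None,fx=4,fy=4))
```

```text
(0, 0, 0.008) [318.3454488  265.97345036]
(0, 0, -0.011) [318.43952203 277.35842192]
(0.0095, 0, 0.008) [318.36016541 250.36613611]
(0.0095, 0, -0.011) [318.456918 260.319375]
(0.0095, 0, -0.03) [318.57540719 272.50872505]
(array([306, 253,  23,  20]), 319, array([317.39184953, 261.93416928]))
[-0.00300869 -0.00055813  0.02500987]
[ 0.0131239  -0.00056036 -0.02499079]
(array([316, 278,   4,  19]), 65, array([317.6       , 287.53846154]))
[-0.02038678 -0.00041943  0.02501059]
[-0.0001215  -0.00045465 -0.02499024]
```

View pics/w4.png

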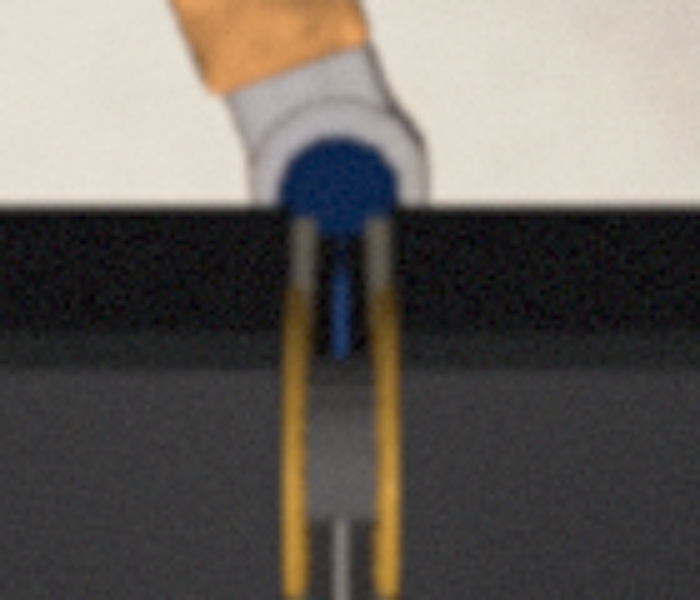

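```bash
python3 -m jog '[[[-1,0,-0.003,0,0],[-1,0,-0.006,0,0],[-1,0,-0.009,0,0],[-1,0,-0.012,0,0],[-1,0,-0.012,0,0]]]' 10
python3 - <<'E'
from h import *
im=robot.read_camera("wrist");cv2.imwrite("pics/w5.png",im[200:380,220:420,::-1].repeat(3,0).repeat(3,1))
for b in blobs(im,"blue",(200,200,440,400),30):print(b)
E
```

```text
time: 4.48
tool_pos: [0.4653, 0.0114, 0.0749]
tool_rot: [-3.141, 0.0, 0.854]
contact_force: [1.3, 0.1, 0.0]
opening: 0.0006
grip_force: 0.0
(array([327, 253,  24,  13]), 242, array([338.38429752, 259.9214876 ]))
```

View pics/w5.png

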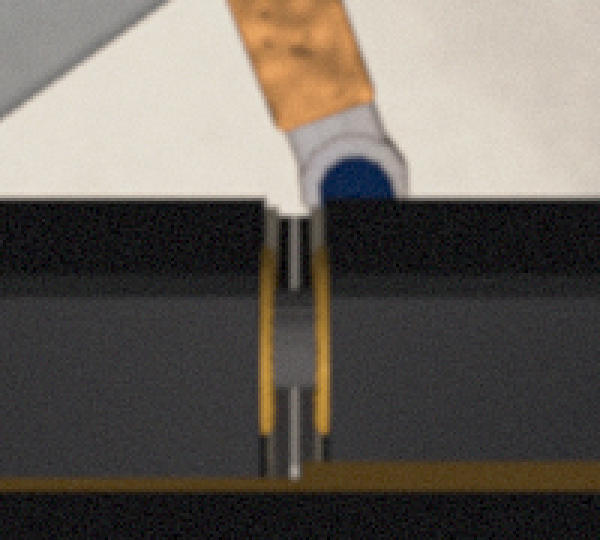

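The knob did not move with the fingers: they pass over or behind it, with no contact. I'll straddle it again, lower, and close.

```bash
python3 -m jog '[[[0.1,0,0,-0.005,0],[0.1,0,0,-0.01,0],[0.1,0,0,-0.01,0],[0.1,0,0,-0.01,0],[0.1,0,0.013,-0.01,0]]]' 10 && python3 -m jog '[[[0,-0.002,0,0.006,0],[0,-0.002,0,0.012,0],[0,-0.002,0,0.018,0],[0,-0.002,0,0.02,0],[0,-0.002,0,0.02,0]]]' 10 && python3 -m jog '[[[-1,0,0,0,0],[-1,0,0,0,0],[-1,0,0,0,0],[-1,0,0,0,0],[-1,0,0,0,0]]]' 10
python3 - <<'E'
from h import *
im=robot.read_camera("wrist");cv2.imwrite("pics/w6.png",im[:,:,::-1])
for b in blobs(im,"blue",(200,200,440,400),30):print(b)
E
```

```text
time: 4.95
tool_pos: [0.4744, 0.0033, 0.085]
tool_rot: [-3.14, 0.001, 0.855]
contact_force: [-1.1, 0.7, 0.2]
opening: 0.0291
grip_force: 0.0
time: 5.37
tool_pos: [0.4734, 0.0012, 0.064]
tool_rot: [-3.14, 0.001, 0.854]
contact_force: [0.1, 0.4, 0.1]
opening: 0.0457
grip_force: 0.0
time: 5.78
tool_pos: [0.4745, 0.001, 0.0651]
tool_rot: [3.141, -0.0, 0.854]
contact_force: [-0.5, 2.7, 0.3]
opening: 0.0171
grip_force: 1.2
(array([298, 255,  32,  43]), 1076, array([314.68959108, 278.32156134]))
```

```bash
python3 -m jog '[[[-1,0,0,0,0],[-1,0,0,0,0],[-1,0,0,0,0]]]' 15
python3 - <<'E'
from h import *
im=robot.read_camera("wrist");cv2.imwrite("pics/w7.png",im[200:400,220:420,::-1].repeat(3,0).repeat(3,1))
for b in blobs(im,"blue",(200,200,440,400),30):print(b)
E
```

```text
time: 6.08
tool_pos: [0.4744, 0.0011, 0.0651]
tool_rot: [-3.142, -0.0, 0.854]
contact_force: [-0.2, 2.1, 1.8]
opening: 0.015
grip_force: 15.0
(array([301, 254,  34,  44]), 1137, array([317.4001759 , 278.20316623]))
```

View pics/w7.png

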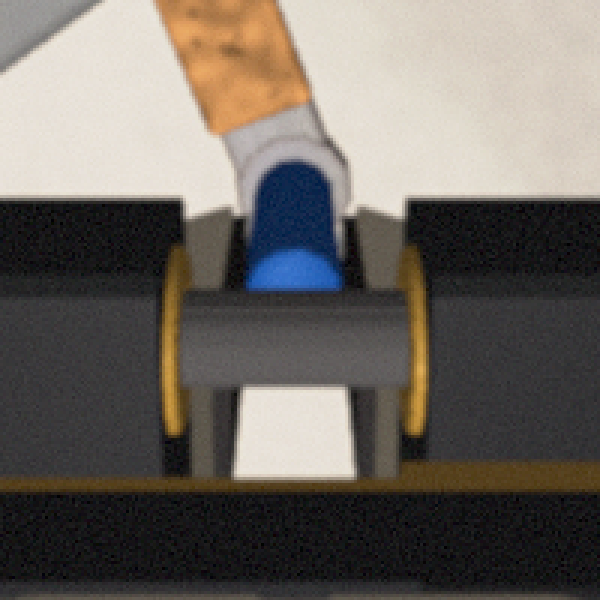

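Knob is now pinched (opening 15 mm, 15 N), seen centred between the pads at about (318,275). Swinging along the arc.

```bash
python3 -m jog '[[[-1,-0.0018,-0.0057,0,0],[-1,-0.0034,-0.0115,0,0],[-1,-0.0044,-0.0174,0,0],[-1,-0.0051,-0.0234,0,0],[-1,-0.0052,-0.0295,0,0]]]' 20
python3 - <<'E'
from h import *
o=robot.observe();print({k:np.round(o[k],4) for k in("tool_pos","contact_force","opening","grip_force")})
E
```

```text
time: 6.55
tool_pos: [0.4486, 0.015, 0.0651]
tool_rot: [3.139, 0.001, 0.854]
contact_force: [2.6, -5.2, -1.9]
opening: 0.015
grip_force: 20.0
{'tool_pos': array([0.4486, 0.015 , 0.0651]), 'contact_force': array([ 2.5921, -5.1927, -1.8986]), 'opening': np.float64(0.015), 'grip_force': np.float64(19.9973)}
```

```bash
python3 -m jog '[[[-1,0.0001,-0.0059,0,0],[-1,0.001,-0.0118,0,0],[-1,0.0021,-0.0176,0,0],[-1,0.0021,-0.0176,0,0]]]' 20;  python3 -m jog '[[[-1,0.0016,-0.0058,0,0],[-1,0.0016,-0.0058,0,0]]]' 20;  python3 -m jog '[[[-1,0.002,-0.0058,0,0],[-1,0.002,-0.0058,0,0]]]' 20
```

```text
time: 6.88
tool_pos: [0.4357, 0.0299, 0.065]
tool_rot: [-3.141, 0.001, 0.854]
contact_force: [-1.3, 0.1, 0.4]
opening: 0.0146
grip_force: 20.0
time: 7.05
tool_pos: [0.4327, 0.0351, 0.0649]
tool_rot: [-3.141, 0.001, 0.854]
contact_force: [-2.2, -0.1, 1.3]
opening: 0.0147
grip_force: 20.0
time: 7.22
tool_pos: [0.4319, 0.0372, 0.0651]
tool_rot: [3.135, 0.002, 0.856]
contact_force: [4.1, -19.2, -3.8]
opening: 0.0148
grip_force: 20.0
```

End stop reached (19 N against it). Releasing, lifting, and moving over towards the lever.

```bash
python3 -m jog '[[[-0.5,0,0.004,0,0],[0,0,0.004,0,0],[0,0,0.004,0,0],[0,0,0.004,0,0]]]' 10;  python3 -m jog '[[[0,0,0,-0.03,0],[0,0,0,-0.06,0],[0,0,0,-0.09,0],[0,0,0,-0.12,0],[0,0,0,-0.145,0]]]';  python3 -m jog '[[[0,0.033,-0.022,0,0],[0,0.066,-0.044,0,0],[0,0.1,-0.066,0,0],[0,0.133,-0.088,0,0],[0,0.166,-0.11,0,0]]]';python3 -m jog '[[[0,0.03,-0.02,0,0.12],[0,0.03,-0.02,0,0.24],[0,0.03,-0.02,0,0.36],[0,0.03,-0.02,0,0.48],[0,0.03,-0.02,0,0.6]]]'
python3 - <<'E'
from h import *
o=robot.observe();print(o["tool_pos"],o["tool_rot"]);im=robot.read_camera("wrist");cv2.imwrite("pics/w8.png",im[:,:,::-1])
P=pose("wrist",o)
for c,z in(("red",.09),("blue",.1)):
  for b in blobs(im,c,(0,0,640,480),40):print(c,b,plane(P,b[2],z))
t=robot.read_camera("top")
for c,z in(("red",.09),("blue",.1)):
  for b in blobs(t,c,(185,180,330,240),8):print("top",c,b,plane(pose("top"),b[2],z))
E
```

```text
time: 7.55
tool_pos: [0.4333, 0.0377, 0.0649]
tool_rot: [-3.141, 0.0, 0.854]
contact_force: [0.1, -0.8, -0.6]
opening: 0.0369
grip_force: 0.0
time: 7.97
tool_pos: [0.4335, 0.0377, 0.2121]
tool_rot: [3.141, -0.001, 0.854]
contact_force: [0.8, -0.4, -0.3]
opening: 0.0458
grip_force: 0.0
time: 8.38
tool_pos: [0.4592, 0.2369, 0.2101]
tool_rot: [-3.141, -0.0, 0.854]
contact_force: [1.1, -0.6, -0.5]
opening: 0.046
grip_force: 0.0
time: 8.8
tool_pos: [0.4636, 0.2712, 0.2095]
tool_rot: [-3.141, 0.001, 0.249]
contact_force: [0.8, -0.1, -0.3]
opening: 0.0459
grip_force: 0.0
[0.46364173 0.2711532  0.2095435 ] [-3.14147787e+00  1.02210160e-03  2.49232427e-01]
red (array([300, 154,  17,  17]), 223, array([308.26457399, 161.96860987])) [0.51600852 0.2929666  0.09      ]
top blue (array([293, 226,   5,   5]), 21, array([295., 228.])) [0.43064606 0.03528094 0.1       ]
```

View pics/w8.png

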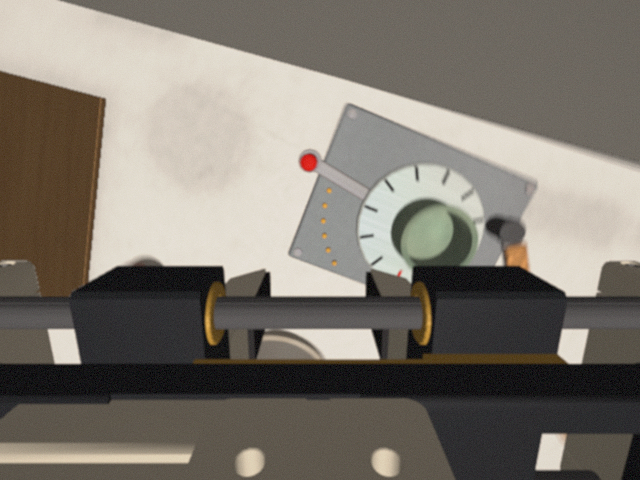

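Lever knob top at (308,162) gives (0.516, 0.293), agreeing with the top view; the rest is now swung out (blue knob at (0.431, 0.035), the cork pad visible at lower right). The earlier miss suggests the real fingertips sit about 30 mm higher than stated, so I go lower here.

```bash
python3 -m jog '[[[0,0.028,-0.004,0,-0.1],[0,0.0562,-0.0082,0,-0.2],[0,0.0562,-0.0082,0.03,-0.2],[0,0.0562,-0.0082,0.06,-0.2],[0,0.0562,-0.0082,0.08,-0.2]]]' 10; python3 -m jog '[[[0,0,0,0.02,0],[0,0,0,0.04,0],[0,0,0,0.06,0],[0,0,0,0.077,0],[0,0,0,0.077,0]]]' 10
python3 - <<'E'
from h import *
o=robot.observe();print(o["tool_pos"],o["tool_rot"]);im=robot.read_camera("wrist");cv2.imwrite("pics/w9.png",im[:,:,::-1])
P=pose("wrist",o);T=R.from_euler("xyz",o["tool_rot"]).as_matrix()
for b in blobs(im,"red",(150,150,500,400),40):print(b,[(T.T@(plane(P,b[2],z)-o["tool_pos"])).round(4) for z in (.06,.09)])
E
```

```text
time: 9.32
tool_pos: [0.5157, 0.2922, 0.1271]
tool_rot: [-3.141, 0.003, 0.458]
contact_force: [-0.7, -0.9, -0.3]
opening: 0.0458
grip_force: 0.0
time: 9.73
tool_pos: [0.5141, 0.2915, 0.0493]
tool_rot: [-3.141, 0.007, 0.458]
contact_force: [-1.2, -0.6, -0.3]
opening: 0.046
grip_force: 0.0
[0.51411755 0.29154703 0.0492804 ] [-3.14102918  0.00710676  0.45763655]
(array([299, 249,  32,  49]), 1281, array([314.8813427 , 275.29976581])) [array([ 0.0009, -0.0017, -0.0107]), array([ 0.0119, -0.0015, -0.0408])]
```

View pics/w9.png

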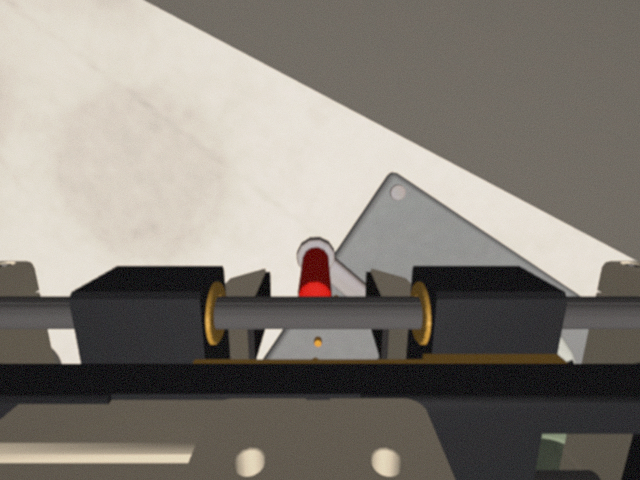

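The red post stands between the open fingers (top at (315,290), foot at (316,250)). Closing.

```bash
python3 -m jog '[[[-1,0.002,-0.0015,0.002,0],[-1,0.002,-0.0015,0.002,0],[-1,0.002,-0.0015,0.002,0],[-1,0.002,-0.0015,0.002,0],[-1,0.002,-0.0015,0.002,0]]]' 15; python3 -m jog '[[[-1,0,0,0,0],[-1,0,0,0,0],[-1,0,0,0,0]]]' 45
```

```text
time: 10.2
tool_pos: [0.5182, 0.2948, 0.0518]
tool_rot: [3.141, -0.001, 0.454]
contact_force: [-0.1, 0.6, -0.1]
opening: 0.0172
grip_force: 0.0
time: 10.45
tool_pos: [0.5181, 0.295, 0.0516]
tool_rot: [-3.141, -0.001, 0.454]
contact_force: [-0.7, 1.8, 4.8]
opening: 0.014
grip_force: 45.0
```

```bash
python3 -m jog '[[[-1,-0.0038,-0.003,0,-0.035],[-1,-0.0076,-0.006,0,-0.07],[-1,-0.0113,-0.0089,0,-0.105],[-1,-0.015,-0.0116,0,-0.14],[-1,-0.0187,-0.0143,0,-0.1745]]]' 45
python3 - <<'E'
from h import *
o=robot.observe();c=np.array([.480,.1655]);d=np.array(o["tool_pos"])[:2]-c
print(np.degrees(np.arctan2(d[1],d[0]))-np.degrees(np.arctan2(.1295,.0381)),np.linalg.norm(d))
im=robot.read_camera("wrist");P=pose("wrist",o);T=R.from_euler("xyz",o["tool_rot"]).as_matrix()
for b in blobs(im,"red",(200,200,440,330),40):print(b,[(T.T@(plane(P,b[2],z)-o["tool_pos"])).round(4) for z in (.06,.09)])
E
```

```text
time: 10.87
tool_pos: [0.4959, 0.2995, 0.0516]
tool_rot: [3.14, -0.003, 0.63]
contact_force: [2.6, -0.2, 3.7]
opening: 0.0142
grip_force: 45.0
9.632185057707574 0.1349399257279183
(array([303, 256,  30,  42]), 1045, array([317.62870813, 278.27655502])) [array([-0.0016, -0.0003, -0.0084]), array([ 0.0097, -0.0003, -0.0383])]
```

Held and following (2.6 N pull). Next two clicks.

```bash
python3 -m jog '[[[-1,-0.0038,-0.003,0,-0.035],[-1,-0.0076,-0.006,0,-0.07],[-1,-0.0113,-0.0089,0,-0.105],[-1,-0.015,-0.0116,0,-0.14],[-1,-0.0187,-0.0143,0,-0.1745]]]' 45; python3 -m jog '[[[-1,-0.0038,-0.003,0,-0.035],[-1,-0.0076,-0.006,0,-0.07],[-1,-0.0113,-0.0089,0,-0.105],[-1,-0.0146,-0.0114,0,-0.137],[-1,-0.0182,-0.0139,0,-0.17]]]' 45;python3 -m jog '[[[-1,0,0,0,0],[-1,0,0,0,0],[-1,0,0,0,0]]]' 45
python3 - <<'E'
from h import *
o=robot.observe();c=np.array([.480,.1655]);d=np.array(o["tool_pos"])[:2]-c
print(np.degrees(np.arctan2(d[1],d[0]))-np.degrees(np.arctan2(.1295,.0381)),np.linalg.norm(d))
im=robot.read_camera("wrist");P=pose("wrist",o);T=R.from_euler("xyz",o["tool_rot"]).as_matrix()
cv2.imwrite("pics/w10.png",im[:,:,::-1])
for b in blobs(im,"red",(200,200,440,330),40):
    print(b,[(T.T@(plane(P,b[2],z)-o["tool_pos"])).round(4) for z in (.06,.09)])
    p=plane(P,b[2],.065)[:2]-c;print("knob angle",np.degrees(np.arctan2(p[1],p[0])),np.linalg.norm(p))
t=robot.read_camera("top");x=t[165:285,180:340,::-1];cv2.imwrite("pics/t10.png",cv2.resize(x,None,fx=5,fy=5,interpolation=2))
E
```

```text
time: 11.33
tool_pos: [0.4726, 0.3, 0.0516]
tool_rot: [3.14, -0.003, 0.804]
contact_force: [4.3, -0.8, 2.4]
opening: 0.014
grip_force: 45.0
time: 11.75
tool_pos: [0.4503, 0.2965, 0.0516]
tool_rot: [3.139, -0.003, 0.974]
contact_force: [4.8, -1.2, 2.7]
opening: 0.0146
grip_force: 45.0
time: 12.0
tool_pos: [0.4503, 0.2965, 0.0516]
tool_rot: [3.139, -0.002, 0.971]
contact_force: [4.4, -1.9, 4.3]
opening: 0.0141
grip_force: 45.0
29.149007840023913 0.13435972728491943
(array([303, 256,  30,  42]), 1046, array([317.66921606, 278.34225621])) [array([-0.0015, -0.0004, -0.0084]), array([ 0.0098, -0.0005, -0.0384])]
knob angle 102.78171833370291 0.13496217335011187
```

View pics/w10.png

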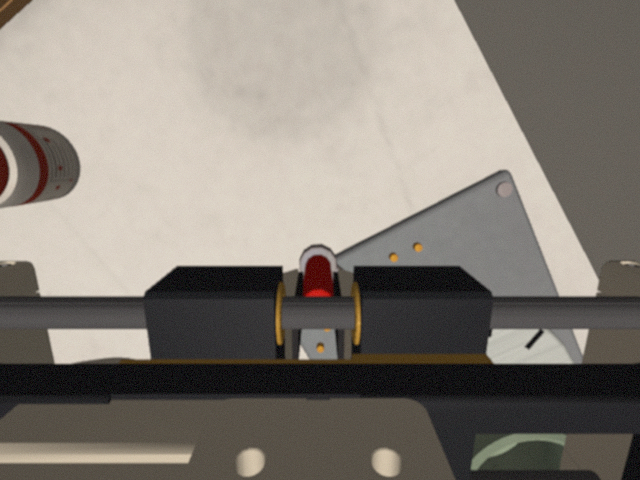

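The red post is still gripped at (318,275), with brass pins visible at (418,247), (393,258) and (327,328), (320,348). The pins give a check of the lever angle.

Run:
```python
from h import *
o=robot.observe();P=pose("wrist",o);c=np.array([.480,.1655])
im=robot.read_camera("wrist");h=cv2.cvtColor(im,cv2.COLOR_RGB2HSV)
m=cv2.inRange(h,(10,120,90),(28,255,255));n,l,s,q=cv2.connectedComponentsWithStats(m)
for i in range(1,n):
    if 8<s[i,4]<200:
        p=plane(P,q[i],.015)[:2]-c;print(q[i].round(1),s[i,4],"ang %.1f r %.4f"%(np.degrees(np.arctan2(p[1],p[0])),np.linalg.norm(p)))
for v,z in((258,.032),(291,.09)):
    p=plane(P,(318,v),z)[:2]-c;print("knob",np.degrees(np.arctan2(p[1],p[0])),np.linalg.norm(p))
```

```text
[5.7 4.8] 63 ang 104.9 r 0.3623
[417.5 246.8] 54 ang 74.5 r 0.1007
[393.4 257.1] 52 ang 84.3 r 0.1004
[326.8 329.4] 9 ang 124.9 r 0.0987
[319.8 347.9] 44 ang 133.8 r 0.0993
knob 102.39070643013304 0.1354283288445633
knob 101.7766906547969 0.13714222000428838
```

Pins lie at 74.5°, 84.3° … 133.8°, and the knob is at about 102.5°, so the lever is at 28–29°. A nudge of about 1.2° centres it in click three.

```bash
python3 -m jog '[[[-1,-0.0012,-0.0009,0,-0.01],[-1,-0.0022,-0.0017,0,-0.02],[-1,-0.0022,-0.0017,0,-0.02],[-1,-0.0022,-0.0017,0,-0.02],[-1,-0.0022,-0.0017,0,-0.02]]]' 45; python3 -m jog '[[[-1,0,0,0,0],[-1,0,0,0,0],[-1,0,0,0,0],[-1,0,0,0,0],[-1,0,0,0,0]]]' 45
python3 - <<'E'
from h import *
t=robot.read_camera("top")
for b in blobs(t,"blue",(270,200,330,245),8):print("rest",plane(pose("top"),b[2],.1))
print(robot.hand_in())
E
```

```text
time: 12.57
tool_pos: [0.448, 0.296, 0.0516]
tool_rot: [3.139, -0.003, 0.991]
contact_force: [6.3, -0.9, 2.3]
opening: 0.0142
grip_force: 45.0
time: 12.98
tool_pos: [0.448, 0.296, 0.0516]
tool_rot: [3.139, -0.003, 0.991]
contact_force: [6.0, 0.3, 2.7]
opening: 0.0147
grip_force: 45.0
rest [0.43088649 0.03552128 0.1       ]
the job is handed in; nothing more can be done
None
```

I handed the job in at about 13 s without seeing a verdict: the hand rest was at its end stop, and the gripper held the lever at roughly 30° (third click) by my measurements; I made no final check on the cup or the bystanders.

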